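# Shake the wooden disc out of the upside-down posting box

## Task

Two small clear posting boxes stand upside down on the shelf, and one of them still has a small wooden disc rattling inside. Pick that box up, hold it low over the white tray and, still slot down, rock or shake it until the disc drops through the slot into the tray; then stand the box back, slot down, where it was. Leave the empty box alone.

Things in the scene. Friction and masses are not known exactly. Their poses are not given: they have to be found in the camera images.
- box: posting box with the disc in it: closed clear plastic, loose, 120 g, 110 mm long (x), 52 wide (y), 60 high, walls 4 mm. It stands upside down, its white slotted face (4 mm thick) on the shelf; the slot crosses the middle of that face: 34 mm along x, the full inner 44 mm along y. Grip it across the 52 mm. Origin: centre of the underside, z up. It may be the left or the right box.
- disc: dark wooden disc, 24 mm across, 10 mm thick, 12 g, loose, flat on the slotted face inside the box, 30 to 37 mm from the slot's centre towards the box's +x end. Friction keeps it there if the box is moved level and smoothly; it slides when the box is tilted lengthways about 35 degrees or shaken along x, and drops as it crosses the slot, perhaps after some tries. Origin: centre of its underside.
- tray: an open white plastic tray, fixed, 170 mm (x) by 210 mm (y), walls 35 mm high and 5 mm thick, floor 5 mm. Origin: centre of its underside on the shelf.
- empty_box: the other posting box, the same in every way as the first but empty; loose. To be left alone. Origin and axes as for the first.
Mind the look-alikes: they are no part of the job. Leave any purple look-alike of the box alone.

How it is judged:
By the outcome, as a careful person would: the job done as asked, in the order asked, and still so for the second after the job is handed in, with the robot touching nothing.
It also fails if it takes over 61 s, if anything falls off the work surface, if the arm or the gripper's body presses on something with over 40 N, if the wrist force passes 120 N, or if a joint passes its speed limit or range.

## Robot

A 6-joint arm with a two-finger parallel gripper is mounted at the origin on the work surface. World frame = base frame: x ahead of the robot, y to its left, z up, the work surface at z = 0. Lengths are in mm, angles in rad, forces in N, time in s.
With the tool pointing down it reaches from about 350 to 1000 mm from the base axis. Payload 7.1 kg.
Tool frame: the origin (TCP) lies midway between the tips of the shut fingers; the grasp point (between the pads) lies 19 mm behind it; z points along the fingers, y is the direction in which the jaws open and shut (so a half turn about z gives the same grasp; the last joint's range is limited). The gripper opens to 85 mm and grips with 20 to 120 N. Pads are 22 mm wide; open, the fingers measure 114 mm over their backs; the gripper's body (76 mm by 85 mm) begins 54 mm behind the grasp point. The pads swing forward as they close: fully open they stand 13 mm farther back than shut.
Start: joints at [-1.324, 0.423, 1.63, -0, 1.089, -0.019], TCP at [164.194, -603.03, 231.319] pointing down, gripper open.
Joint ranges: [-3, 3], [-0.9, 2.11], [0.09, 2.58], [-1.31, 4.45], [0.11, 2.69], [-2.54, 2.54]. Speed limits (rad/s): [2.39, 2.39, 3.01, 3.14, 3.14, 3.14].

## Interface

Orientations are given as a 3x3 rotation matrix whose columns are the frame's x, y, z axes.
In Python, from station import arm gives the robot as it stands. The module is installed in compiled form; this text tells all that it offers.
- The arm moves only by the tool servo_tool, never from a script. Its argument "steps" is a list of rows, each an object with "xyz": the shift along the tool's x, y, z in m, a list of three; "turn": the turn, a rotation vector about the tool's x, y, z in degrees, a list of three; "jaw": the opening, from 0 (shut) to 1 (fully open). A call has 1 to 20 rows; each row is the pose to reach, as a shift and turn from the pose commanded when the call began, along the tool's axes at that moment; what a row does not reach only later rows make up. A row lasts 1/10 s, in which the tool goes at most 50 mm and 8.59 degrees, less where a joint would pass 70% of its speed; a pose out of reach is approached as far as the arm can. A call with a gripper value outside its range is refused whole. The fingers move at their own pace and stop on an object; the grip force is fixed at half the most. Time passes only in rows, so rows that repeat a pose let the fingers close. It gives the time, the measured TCP pose, the force and the opening at its end, in the units of the state.
- arm.sense(): the state, without advancing time (a new reading comes with each control period).
- arm.snapshot(name): name is "scene" or "side" or "wrist"; returns a dict with "color" (400x640x3 uint8, blue, green, red), "z_map" (400x640 float32, mm along the optical axis (not along the pixel's ray), 0 where there is no reading), "intrinsics" (3x3 intrinsics, pixels), "R" (3x3) and "t" (3): a world point X has camera coordinates R X + t; the wrist camera has in their place "hand_eye" (4x4, takes a point from camera to tool coordinates, whose origin is the TCP and whose axes are the flange's). Camera axes: x right, y down, z forward; pixel columns grow to the right and rows downward; lengths in mm; the calibration is good to about 2 mm. A picture is of the moment at which its call begins: read the wrist's pose just before it.
- arm.hand_in(): hands the job in, once; it reports no verdict.
The state is a dict: "clock": time; "joint_pos": joint angles; "dq": joint speeds; "joint_efforts": joint torques, N m; "tool_pos": TCP position; "ee_rot": TCP orientation; "wrist_force": force on the tool from outside, world axes, zero at the start; "moment": the same for the moment, N m; "grip_width": finger opening in mm.
Only numpy, scipy, OpenCV 4.12 (cv2) and the standard library are available. Lean on these libraries where they do the work, as an engineer would, in place of code of your own. Each camera call takes 0.05 s, during which the arm holds its last target. There are 200 camera calls.

## Working session

There is one attempt and no reset: what is moved stays moved. The work goes in short steps, Python scripts to look and compute and a tool call to move; the robot and the scene stay as the last step left them, time stands still between calls to the robot, and variables do not carry over. Pictures are saved under pics/ and viewed, about 8 in all and at most 12, crops included, and the job is handed in when it is done.

Besides the shell and the picture viewer there is one more tool, called by a JSON object that holds its "fn" and its "kwargs". servo_tool: Moves the arm, as the interface text tells. Its arguments: {"type":"object","properties":{"steps":{"type":"array"}},"required":["steps"]}

```bash
mkdir -p pics
cat > h.py <<'E'
import numpy as np, cv2
from station import arm
def snap(n):
    s=arm.sense(); p=arm.snapshot(n)
    K=np.array(p["intrinsics"])
    if n=="wrist":
        T=np.eye(4);T[:3,:3]=s["ee_rot"];T[:3,3]=s["tool_pos"];T=T@np.array(p["hand_eye"])
        C,Rw=T[:3,3],T[:3,:3]
    else:
        R=np.array(p["R"]);Rw=R.T;C=-R.T@np.array(p["t"])
    p.update(K=K,C=C,Rw=Rw); return p
def plane(p,uv,z):
    d=p["Rw"]@np.linalg.inv(p["K"])@np.array([uv[0],uv[1],1.]); return p["C"]+d*(z-p["C"][2])/d[2]
def cloud(p):
    z=p["z_map"];v,u=np.indices(z.shape)
    r=np.stack([u,v,np.ones_like(u)],-1)@np.linalg.inv(p["K"]).T*z[...,None]
    return r@p["Rw"].T+p["C"]
E
python3 - <<'E'
from h import *
s=arm.sense();print(s["clock"],s["tool_pos"],np.round(s["ee_rot"],3).tolist(),s["grip_width"])
ims=[]
for n in("scene","side"):
    p=snap(n);np.savez(n+".npz",**{k:np.array(v) for k,v in p.items()});cv2.imwrite(f"pics/{n}0.png",p["color"]);print(n,p["C"].round(),p["Rw"][:,2].round(2))
E
```

```text
0.0 [ 164.06252018 -602.50667538  230.52571228] [[0.965, 0.263, -0.0], [0.263, -0.965, 0.002], [0.0, -0.002, -1.0]] 85.31420682734964
scene [881. 278. 751.] [-0.37 -0.35 -0.86]
side [ 395. -635.  632.] [ 0.22  0.71 -0.67]
```

View pics/scene0.png

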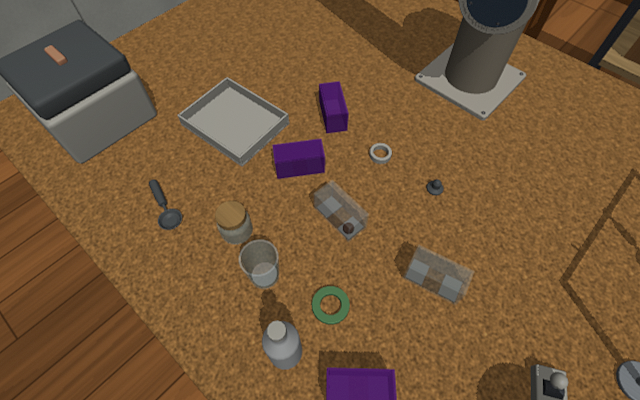

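View pics/side0.png

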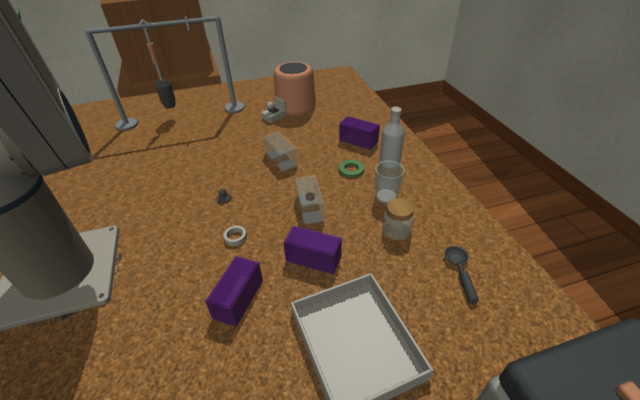

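The clear box at scene (340,210) / side (311,198) has a dark disc inside, at scene (348,228). The other clear box, at scene (438,275) / side (280,150), looks empty. The look-alikes are purple boxes at scene (333,107), (299,158) and (360,385). The tray is at (234,119). I'll check the choice in a close crop.

Run:
```python
from h import *
a=dict(np.load("scene.npz"));b=dict(np.load("side.npz"))
c1=cv2.resize(a["color"][165:310,295:485],None,fx=4,fy=4,interpolation=cv2.INTER_CUBIC)
c2=cv2.resize(b["color"][120:235,255:340],None,fx=5,fy=5,interpolation=cv2.INTER_CUBIC)
im=np.zeros((580,760+0,3),np.uint8);im[:]=c1[:580,:760]
cv2.imwrite("pics/c1.png",im);cv2.imwrite("pics/c2.png",c2)
# tray + boxes in depth
X=cloud(a)
for n,p in(("scene",a),("side",b)):
    X=cloud(p);H=cv2.cvtColor(p["color"],cv2.COLOR_BGR2HSV);
    for name,(x0,y0,x1,y1) in {"scene":{"tray":(175,75,292,165),"box":(305,175,372,242),"empty":(400,240,478,305)},"side":{"tray":(285,270,435,400),"box":(290,172,328,226)}}[n].items():
        m=np.zeros(H.shape[:2],bool);m[y0:y1,x0:x1]=1
        q=X[m&(X[...,2]>(20 if name=="tray" else 45))&(p["z_map"]>0)&(X[...,2]<75)]
        print(n,name,len(q), q[:,2].max() if len(q) else 0)
        if len(q)>20:
            r=cv2.minAreaRect(q[:,:2].astype(np.float32));print(r, cv2.boxPoints(r).round().tolist())
        if name!="tray":
            mm=(m&(H[...,1]<60)&(H[...,2]>110)).astype(np.uint8)
            cs,_=cv2.findContours(mm,cv2.RETR_EXTERNAL,cv2.CHAIN_APPROX_SIMPLE)
            for c in cs:
                if cv2.contourArea(c)>40:
                    w=np.array([plane(p,k[0],4)[:2] for k in c],np.float32);print(" white",cv2.contourArea(c),cv2.boundingRect(c),cv2.minAreaRect(w))
            mm=(m&(H[...,2]<60)).astype(np.uint8)
            cs,_=cv2.findContours(mm,cv2.RETR_EXTERNAL,cv2.CHAIN_APPROX_SIMPLE)
            for c in cs:
                if cv2.contourArea(c)>20:
                    w=np.array([plane(p,k[0],14)[:2] for k in c],np.float32);print(" dark",cv2.contourArea(c),cv2.boundingRect(c),cv2.minAreaRect(w))
```

```text
scene tray 1689 63.332102855034464
((531.276123046875, -284.72174072265625), (172.42637634277344, 323.81732177734375), 5.108121395111084) [[431.0, -131.0], [460.0, -454.0], [632.0, -438.0], [603.0, -116.0]]
scene box 1390 63.29233161068578
((557.5609130859375, 27.925559997558594), (111.58538818359375, 54.695823669433594), 83.75003051757812) [[524.0, -25.0], [579.0, -31.0], [591.0, 80.0], [536.0, 86.0]]
 white 48.0 (345, 216, 14, 10) ((548.6559448242188, 55.88616180419922), (22.59907341003418, 20.383281707763672), 0.5705511569976807)
 white 148.0 (323, 195, 19, 17) ((544.4334716796875, -11.247417449951172), (46.33906173706055, 25.004596710205078), 83.70757293701172)
 dark 27.5 (343, 225, 10, 9) ((575.037109375, 63.23427963256836), (13.876580238342285, 21.689329147338867), 9.844928741455078)
scene empty 1801 64.19537832954757
((535.9078979492188, 255.97186279296875), (54.25136184692383, 110.13289642333984), 13.342228889465332) [[497.0, 303.0], [522.0, 196.0], [575.0, 209.0], [550.0, 316.0]]
 white 168.5 (443, 274, 20, 18) ((516.008544921875, 286.4057922363281), (26.10948371887207, 34.45866775512695), 13.67408561706543)
 white 159.0 (410, 259, 19, 16) ((534.3112182617188, 220.28045654296875), (22.69559669494629, 34.82567596435547), 15.718018531799316)
side tray 1849 38.12992491816965
((538.5122680664062, -339.9176025390625), (171.2710723876953, 211.12342834472656), 5.005010604858398) [[444.0, -242.0], [462.0, -453.0], [633.0, -438.0], [615.0, -227.0]]
side box 763 61.438233518625
((558.771728515625, 26.931774139404297), (113.67411804199219, 52.29888916015625), 84.29069519042969) [[527.0, -27.0], [579.0, -32.0], [590.0, 81.0], [538.0, 86.0]]
 white 80.5 (299, 178, 19, 27) ((569.9409790039062, 88.31084442138672), (103.1759262084961, 44.580081939697266), 77.26678466796875)
```

View pics/c1.png

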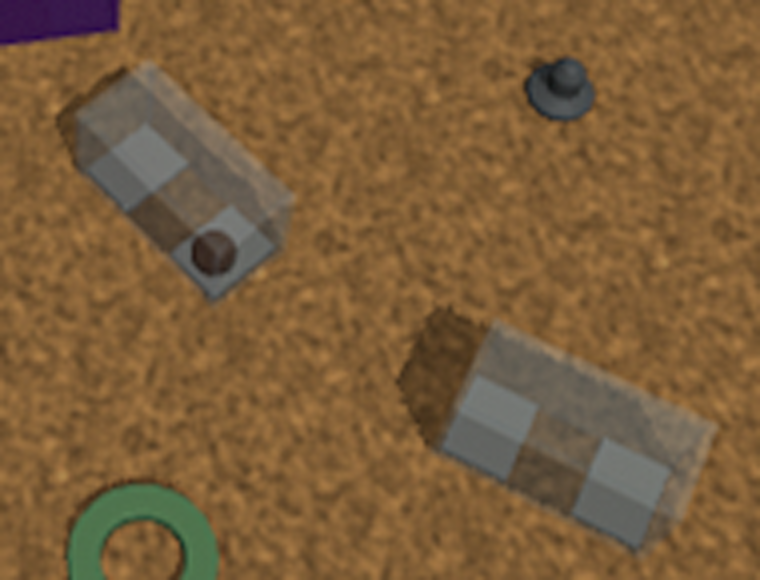

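The crop confirms it: the dark disc is in the left box, at crop (213,252), near its +y world end. The right box, at crop (575,440), is empty. Next I check obstacle heights for the paths and the tilt.

Run:
```python
from h import *
a=dict(np.load("scene.npz"));b=dict(np.load("side.npz"))
Q=[]
for p in(a,b):
    X=cloud(p);k=(p["z_map"]>0);Q.append(X[k])
    for (x,y) in((558,150),(450,-50),(450,27)):
        d=X[k];d=d[np.hypot(d[:,0]-x,d[:,1]-y)<15];print("table z",x,y,np.median(d[:,2]) if len(d) else None)
q=np.vstack(Q)
xs=np.arange(150,800,50);ys=np.arange(-750,350,50)
print("      ",xs)
for y in ys:
    r=[]
    for x in xs:
        k=(abs(q[:,0]-x-25)<25)&(abs(q[:,1]-y-25)<25);r.append(int(np.percentile(q[k,2],99)) if k.sum()>3 else -1)
    print(y,r)
```

```text
table z 558 150 0.17220429744884314
table z 450 -50 0.06388637964488453
table z 450 27 0.1605494051042342
table z 558 150 -2.145298773986042
table z 450 -50 -1.6632999306712009
table z 450 27 -1.7020196779301386
       [150 200 250 300 350 400 450 500 550 600 650 700 750]
-750 [2, 3, 2, 2, 2, 3, 2, 3, 2, -1, -1, -1, -1]
-700 [3, 3, 3, 2, 3, 3, 3, 3, 2, 1, 192, 191, 191]
-650 [2, 2, 3, 4, 2, 3, 3, 2, 2, 2, 191, 195, 204]
-600 [3, 3, 3, 3, 3, 3, 3, 3, 3, 3, 191, 196, 203]
-550 [2, 3, 3, 2, 3, 3, 3, 3, 2, 125, 190, 191, 191]
-500 [3, 3, 3, 2, 3, 2, 10, 2, 2, 3, 127, 129, 129]
-450 [2, 2, 2, 3, 3, 3, 36, 35, 35, 35, 2, 1, 2]
-400 [3, 3, 3, 3, 2, 2, 35, 7, 7, 35, 2, 2, 2]
-350 [2, 2, 2, 2, 2, 3, 35, 7, 7, 35, 2, 2, 20]
-300 [2, 2, 2, 2, 2, 34, 34, 7, 7, 35, 2, 2, 20]
-250 [2, 2, 43, 61, 60, 33, 35, 35, 35, 35, 2, 2, 14]
-200 [3, 2, 2, 62, 61, 58, 2, 61, 61, 3, 2, 2, 2]
-150 [515, 2, 2, 59, 61, 13, 62, 62, 61, 3, 46, 77, 75]
-100 [518, 2, 2, 2, 3, 2, 61, 61, 2, 2, 3, 76, 74]
-50 [511, 2, 2, 16, 17, 3, 3, 62, 62, 2, 2, 90, 91]
0 [493, 2, 3, 2, 17, 2, 3, 62, 62, 3, 3, 91, 91]
50 [370, 3, 3, 2, 2, 2, 2, 62, 62, 3, 2, 3, 3]
100 [3, 3, 2, 9, 30, 3, 2, 3, 2, 2, 14, 14, 24]
150 [2, 3, 2, 2, 4, 3, 2, 58, 3, 3, 13, 14, 3]
200 [3, 3, 2, 3, 2, 3, 2, 62, 62, 3, 3, 3, 61]
250 [2, 2, 3, 3, 3, 3, 29, 62, 61, 3, 2, 61, 62]
300 [3, 3, 2, 3, 2, 3, 3, 62, 54, 3, 3, 61, 63]
```

```bash
cat >> h.py <<'E'
from scipy.spatial.transform import Rotation as Ro
def pose(yaw,tilt=0):   # tool down, tool x at yaw deg; tilt about tool y
    c,s=np.cos(np.radians(yaw)),np.sin(np.radians(yaw))
    return np.array([[c,s,0],[s,-c,0],[0,0,-1.]])@Ro.from_euler("y",tilt,degrees=True).as_matrix()
def rel(pos,R,frm=None):
    s=arm.sense() if frm is None else frm
    R0=np.array(s["ee_rot"]);d=R0.T@(np.array(pos)-s["tool_pos"])/1000
    print("xyz",d.round(4).tolist(),"turn",Ro.from_matrix(R0.T@R).as_rotvec(degrees=True).round(2).tolist())
E
python3 -c "
from h import *
rel([558,27.5,170],pose(84))"
```

```text
xyz [0.5456, -0.5044, 0.0613] turn [-0.07, -0.05, -68.77]
```

{"fn": "servo_tool", "kwargs": {"steps": [{"xyz":[0.5456,-0.5044,0.061],"turn":[-0.07,-0.05,-68.8],"jaw":1},{"xyz":[0.5456,-0.5044,0.061],"turn":[-0.07,-0.05,-68.8],"jaw":1},{"xyz":[0.5456,-0.5044,0.061],"turn":[-0.07,-0.05,-68.8],"jaw":1},{"xyz":[0.5456,-0.5044,0.061],"turn":[-0.07,-0.05,-68.8],"jaw":1},{"xyz":[0.5456,-0.5044,0.061],"turn":[-0.07,-0.05,-68.8],"jaw":1},{"xyz":[0.5456,-0.5044,0.061],"turn":[-0.07,-0.05,-68.8],"jaw":1},{"xyz":[0.5456,-0.5044,0.061],"turn":[-0.07,-0.05,-68.8],"jaw":1},{"xyz":[0.5456,-0.5044,0.061],"turn":[-0.07,-0.05,-68.8],"jaw":1},{"xyz":[0.5456,-0.5044,0.061],"turn":[-0.07,-0.05,-68.8],"jaw":1},{"xyz":[0.5456,-0.5044,0.061],"turn":[-0.07,-0.05,-68.8],"jaw":1},{"xyz":[0.5456,-0.5044,0.061],"turn":[-0.07,-0.05,-68.8],"jaw":1},{"xyz":[0.5456,-0.5044,0.061],"turn":[-0.07,-0.05,-68.8],"jaw":1},{"xyz":[0.5456,-0.5044,0.061],"turn":[-0.07,-0.05,-68.8],"jaw":1},{"xyz":[0.5456,-0.5044,0.061],"turn":[-0.07,-0.05,-68.8],"jaw":1},{"xyz":[0.5456,-0.5044,0.061],"turn":[-0.07,-0.05,-68.8],"jaw":1},{"xyz":[0.5456,-0.5044,0.061],"turn":[-0.07,-0.05,-68.8],"jaw":1},{"xyz":[0.5456,-0.5044,0.061],"turn":[-0.07,-0.05,-68.8],"jaw":1},{"xyz":[0.5456,-0.5044,0.061],"turn":[-0.07,-0.05,-68.8],"jaw":1},{"xyz":[0.5456,-0.5044,0.061],"turn":[-0.07,-0.05,-68.8],"jaw":1},{"xyz":[0.5456,-0.5044,0.061],"turn":[-0.07,-0.05,-68.8],"jaw":1}]}}

```text
clock: 2.1
tool_pos: [557.7, 25.9, 170.5]
ee_rot: [[0.106, 0.994, 0.0], [0.994, -0.106, -0.001], [-0.001, 0.0, -1.0]]
wrist_force: [-0.3, -0.2, -0.6]
grip_width: 85.3
```

Run:
```python
from h import *
s=arm.sense();print(s["clock"],s["tool_pos"],np.round(s["ee_rot"],3).tolist(),s["joint_pos"])
p=snap("wrist");np.savez("w.npz",**{k:np.array(v) for k,v in p.items()});cv2.imwrite("pics/w1.png",p["color"])
X=cloud(p);k=(p["z_map"]>0)&(X[...,2]>50)&(X[...,2]<75)&(abs(X[...,0]-558)<60)&(abs(X[...,1]-27)<80)
m=k.astype(np.uint8);cs,_=cv2.findContours(m,cv2.RETR_EXTERNAL,cv2.CHAIN_APPROX_NONE);c=max(cs,key=cv2.contourArea)
q=np.array([X[b[0][1],b[0][0]][:2] for b in c],np.float32);print(len(c),cv2.boundingRect(c),cv2.minAreaRect(q),np.median(X[k][:,2]))
rel([558,27.5,20],pose(84))
```

```text
2.1 [557.70333265  25.8915753  170.48247394] [[0.106, 0.994, 0.0], [0.994, -0.106, -0.001], [-0.001, 0.0, -1.0]] [ 2.58348360e-02  4.05842274e-01  1.82421696e+00 -1.78084585e-03
  9.11323545e-01  1.32843257e-01]
385 (292, 124, 67, 131) ((558.087890625, 26.842247009277344), (110.43651580810547, 52.17204666137695), 84.16092681884766) 59.095454509934626
xyz [0.0017, -0.0001, 0.1505] turn [0.04, 0.08, -0.06]
```

View pics/w1.png

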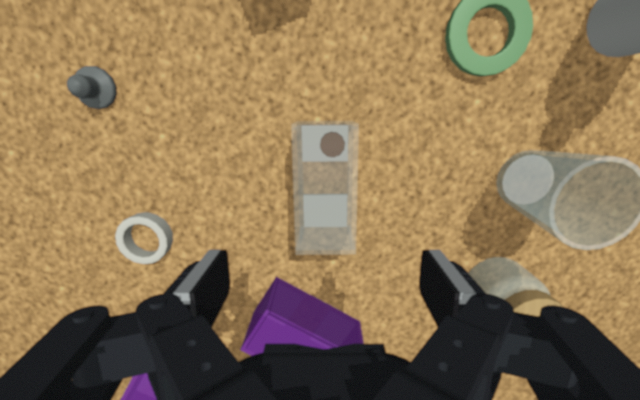

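The wrist view shows the box at pixels (293–358, 124–255) with the disc at (332,144), its +y end. The centre measures (558.1, 26.8) and the yaw 84.2°. I'll descend and grip.

{"fn": "servo_tool", "kwargs": {"steps": [{"xyz":[0.001,0,0.04],"turn":[0,0,0],"jaw":1},{"xyz":[0.001,0,0.08],"turn":[0,0,0],"jaw":1},{"xyz":[0.001,0,0.11],"turn":[0,0,0],"jaw":1},{"xyz":[0.001,0,0.13],"turn":[0,0,0],"jaw":1},{"xyz":[0.001,0,0.145],"turn":[0,0,0],"jaw":1},{"xyz":[0.001,0,0.15],"turn":[0,0,0],"jaw":1},{"xyz":[0.001,0,0.15],"turn":[0,0,0],"jaw":1},{"xyz":[0.001,0,0.15],"turn":[0,0,0],"jaw":0.8},{"xyz":[0.001,0,0.15],"turn":[0,0,0],"jaw":0.7},{"xyz":[0.001,0,0.15],"turn":[0,0,0],"jaw":0.6},{"xyz":[0.001,0,0.15],"turn":[0,0,0],"jaw":0.4},{"xyz":[0.001,0,0.15],"turn":[0,0,0],"jaw":0.4},{"xyz":[0.001,0,0.15],"turn":[0,0,0],"jaw":0.4},{"xyz":[0.001,0,0.15],"turn":[0,0,0],"jaw":0.4},{"xyz":[0.001,0,0.15],"turn":[0,0,0],"jaw":0.4}]}}

```text
clock: 3.65
tool_pos: [559.1, 27.8, 21.5]
ee_rot: [[0.104, 0.995, 0.002], [0.995, -0.104, -0.001], [-0.001, 0.002, -1.0]]
wrist_force: [-0.1, -0.3, 5.7]
grip_width: 51.5
```

Run:
```python
from h import *
s=arm.sense();print(s["clock"],s["tool_pos"],np.round(s["ee_rot"],4).tolist(),s["grip_width"],s["wrist_force"])
R=np.array(s["ee_rot"]);np.savez("grasp.npz",R=R,t=s["tool_pos"])
t=s["tool_pos"]
rel([t[0],t[1],t[2]+130],R); rel([538,-330,t[2]+130],pose(54))
```

```text
3.65 [559.097702    27.7917892   21.54732162] [[0.104, 0.9946, 0.0022], [0.9946, -0.104, -0.0013], [-0.0011, 0.0023, -1.0]] 51.49070768522994 [-0.06945609 -0.32738348  5.66454604]
xyz [-0.0001, 0.0003, -0.13] turn [0.0, 0.0, 0.0]
xyz [-0.3582, 0.0165, -0.1296] turn [0.15, 0.03, 30.03]
```

{"fn": "servo_tool", "kwargs": {"steps": [{"xyz":[0,0,-0.008],"turn":[0,0,0],"jaw":0.4},{"xyz":[0,0,-0.025],"turn":[0,0,0],"jaw":0.4},{"xyz":[0,0,-0.045],"turn":[0,0,0],"jaw":0.4},{"xyz":[0,0,-0.065],"turn":[0,0,0],"jaw":0.4},{"xyz":[0,0,-0.085],"turn":[0,0,0],"jaw":0.4},{"xyz":[0,0,-0.1],"turn":[0,0,0],"jaw":0.4},{"xyz":[-0.003,0,-0.107],"turn":[0,0,0],"jaw":0.4},{"xyz":[-0.009,0,-0.11],"turn":[0,0,0],"jaw":0.4},{"xyz":[-0.018,0,-0.11],"turn":[0,0,0],"jaw":0.4},{"xyz":[-0.03,0,-0.11],"turn":[0,0,0],"jaw":0.4},{"xyz":[-0.045,0,-0.11],"turn":[0,0,0],"jaw":0.4},{"xyz":[-0.062,0,-0.11],"turn":[0,0,0],"jaw":0.4},{"xyz":[-0.079,0,-0.11],"turn":[0,0,0],"jaw":0.4},{"xyz":[-0.096,0,-0.11],"turn":[0,0,0],"jaw":0.4},{"xyz":[-0.113,0,-0.11],"turn":[0,0,0],"jaw":0.4},{"xyz":[-0.128,0,-0.11],"turn":[0,0,0],"jaw":0.4},{"xyz":[-0.14,0,-0.11],"turn":[0,0,0],"jaw":0.4},{"xyz":[-0.149,0,-0.11],"turn":[0,0,0],"jaw":0.4},{"xyz":[-0.155,0,-0.11],"turn":[0,0,0],"jaw":0.4},{"xyz":[-0.158,0,-0.11],"turn":[0,0,0],"jaw":0.4}]}}

```text
clock: 5.65
tool_pos: [541.8, -129.7, 130.5]
ee_rot: [[0.104, 0.995, 0.0], [0.995, -0.104, -0.001], [-0.001, 0.0, -1.0]]
wrist_force: [0.2, 0.0, -1.2]
grip_width: 51.5
```

{"fn": "servo_tool", "kwargs": {"steps": [{"xyz":[-0.003,0,0],"turn":[0,0,1],"jaw":0.4},{"xyz":[-0.009,0,0],"turn":[0,0,2],"jaw":0.4},{"xyz":[-0.018,0.001,0],"turn":[0,0,4],"jaw":0.4},{"xyz":[-0.03,0.002,0],"turn":[0,0,6],"jaw":0.4},{"xyz":[-0.045,0.003,0],"turn":[0,0,8],"jaw":0.4},{"xyz":[-0.062,0.005,0],"turn":[0,0,10],"jaw":0.4},{"xyz":[-0.079,0.006,0],"turn":[0,0,12],"jaw":0.4},{"xyz":[-0.096,0.007,0],"turn":[0,0,14],"jaw":0.4},{"xyz":[-0.113,0.008,0],"turn":[0,0,16],"jaw":0.4},{"xyz":[-0.13,0.01,0],"turn":[0,0,18],"jaw":0.4},{"xyz":[-0.147,0.012,0],"turn":[0,0,20],"jaw":0.4},{"xyz":[-0.162,0.013,0],"turn":[0,0,22],"jaw":0.4},{"xyz":[-0.175,0.014,0],"turn":[0,0,24],"jaw":0.4},{"xyz":[-0.185,0.015,0],"turn":[0,0,26],"jaw":0.4},{"xyz":[-0.192,0.016,0],"turn":[0,0,28],"jaw":0.4},{"xyz":[-0.197,0.016,0],"turn":[0,0,29],"jaw":0.4},{"xyz":[-0.2,0.016,0],"turn":[0,0,30],"jaw":0.4},{"xyz":[-0.2,0.016,0],"turn":[0,0,30],"jaw":0.4}]}}

```text
clock: 7.45
tool_pos: [536.9, -329.8, 130.8]
ee_rot: [[0.588, 0.809, 0.0], [0.809, -0.588, -0.001], [-0.001, 0.001, -1.0]]
wrist_force: [0.5, -0.3, -1.3]
grip_width: 51.4
```

Run:
```python
from h import *
s=arm.sense();print(s["clock"],s["tool_pos"],np.round(s["ee_rot"],3).tolist(),s["grip_width"],s["wrist_force"],np.round(s["joint_pos"],2))
p=snap("wrist");q=snap("side")
cv2.imwrite("pics/m1.png",np.vstack([cv2.resize(p["color"][60:320,160:480],(640,520))[:300],q["color"][120:400]])[:,:])
```

```text
7.45 [ 536.88307338 -329.82738866  130.78441428] [[0.588, 0.809, 0.0], [0.809, -0.588, -0.001], [-0.001, 0.001, -1.0]] 51.40929622106254 [ 0.46722294 -0.30747891 -1.29199508] [-0.57  0.55  1.68 -0.    0.91  0.06]
```

View pics/m1.png

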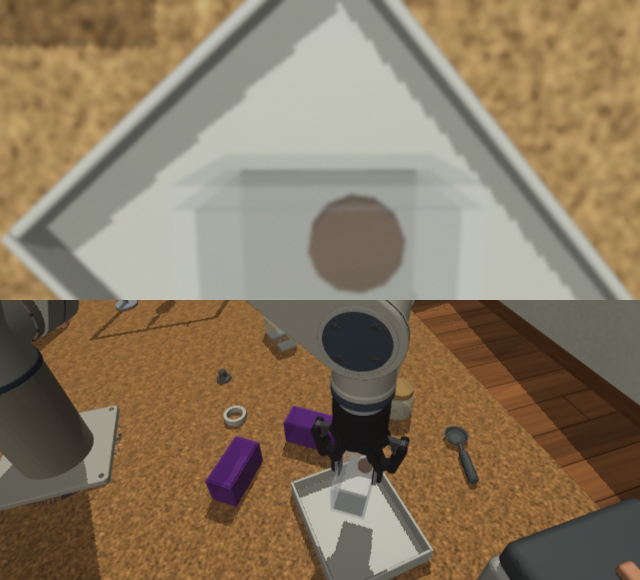

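The box is over the tray with the disc still at its +x end (crop top, (357,243)). I'll lower it, then tilt so the +x end rises.

{"fn": "servo_tool", "kwargs": {"steps": [{"xyz":[0,0,0.015],"turn":[0,0,0],"jaw":0.4},{"xyz":[0,0,0.035],"turn":[0,0,0],"jaw":0.4},{"xyz":[0,0,0.05],"turn":[0,0,0],"jaw":0.4},{"xyz":[0,0,0.06],"turn":[0,0,0],"jaw":0.4},{"xyz":[0,0,0.062],"turn":[0,5,0],"jaw":0.4},{"xyz":[0,0,0.062],"turn":[0,10,0],"jaw":0.4},{"xyz":[0,0,0.062],"turn":[0,15,0],"jaw":0.4},{"xyz":[0,0,0.062],"turn":[0,20,0],"jaw":0.4},{"xyz":[0,0,0.062],"turn":[0,25,0],"jaw":0.4},{"xyz":[0,0,0.062],"turn":[0,29,0],"jaw":0.4},{"xyz":[0,0,0.062],"turn":[0,33,0],"jaw":0.4},{"xyz":[0,0,0.062],"turn":[0,36,0],"jaw":0.4},{"xyz":[0,0,0.062],"turn":[0,38,0],"jaw":0.4},{"xyz":[0,0,0.062],"turn":[0,40,0],"jaw":0.4},{"xyz":[0,0,0.062],"turn":[0,40,0],"jaw":0.4},{"xyz":[0,0,0.062],"turn":[0,40,0],"jaw":0.4},{"xyz":[0,0,0.062],"turn":[0,40,0],"jaw":0.4},{"xyz":[0,0,0.062],"turn":[0,40,0],"jaw":0.4}]}}

```text
clock: 9.35
tool_pos: [537.3, -329.6, 69.1]
ee_rot: [[0.449, 0.81, 0.378], [0.622, -0.587, 0.519], [0.642, 0.002, -0.767]]
wrist_force: [-0.7, 0.5, -1.2]
grip_width: 51.3
```

```bash
cat > look.py <<'E'
from h import *
import sys
s=arm.sense();print(s["clock"],s["tool_pos"],np.round(s["ee_rot"],3).tolist(),s["grip_width"],s["wrist_force"])
p=snap("wrist");q=snap("side");r=snap("scene")
a=cv2.resize(p["color"][60:320,160:480],(390,317));b=cv2.resize(q["color"][250:400,270:440],(408,360));c=cv2.resize(r["color"][60:180,160:310],(400,320))
im=np.zeros((600,800,3),np.uint8);im[:317,:390]=a;im[:360,392:800]=b;im[320:600,:390]=c[:280,:390]
cv2.imwrite(sys.argv[1],im)
E
python3 look.py pics/t1.png
```

```text
9.35 [ 537.2652832  -329.63738976   69.13834583] [[0.449, 0.81, 0.378], [0.622, -0.587, 0.519], [0.642, 0.002, -0.767]] 51.27188648961639 [-0.72483523  0.46209027 -1.22212836]
```

View pics/t1.png

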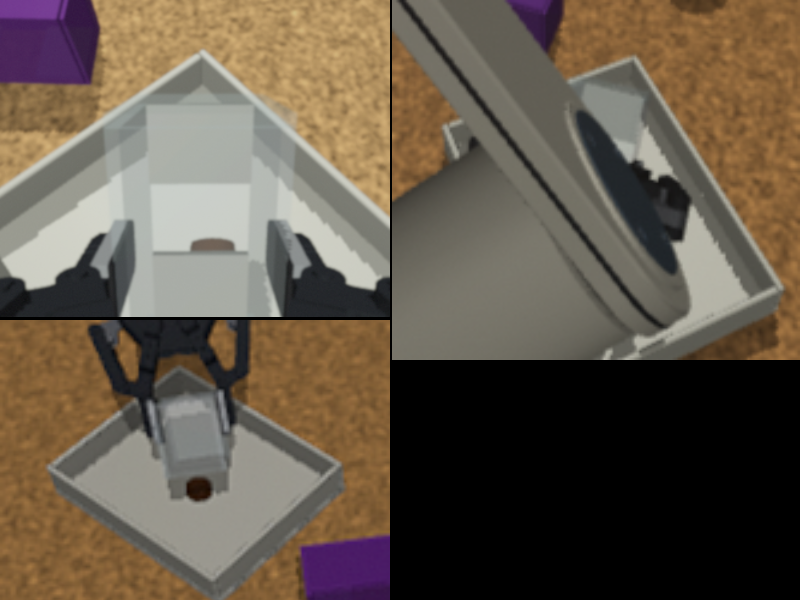

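Run:
```python
from h import *
p=snap("wrist");r=snap("scene");s=arm.sense()
print(plane(p,(334,260),13),plane(r,(234.2,123),13))
def ray(p,uv):
    d=p["Rw"]@np.linalg.inv(p["K"])@np.array([*uv,1.]);return p["C"],d/np.linalg.norm(d)
c1,d1=ray(p,(334,260));c2,d2=ray(r,(234.2,123))
A=np.stack([d1,-d2],1);k=np.linalg.lstsq(A,c2-c1,rcond=None)[0]
m=(c1+k[0]*d1+c2+k[1]*d2)/2;print("tri",m,np.linalg.norm(c1+k[0]*d1-c2-k[1]*d2))
print("in tool",np.array(s["ee_rot"]).T@(m-s["tool_pos"]))
```

```text
[ 547.82310244 -325.82017431   13.        ] [ 543.57954382 -331.6406861    13.        ]
tri [ 546.5916425  -326.73069486   19.1187988 ] 0.5170258731978004
in tool [-25.7915166    5.84872049  43.39671014]
```

Triangulated, the disc sits at z≈15–19, about 23 mm below the box underside, so it has dropped onto the tray floor. Next I level the box, lift it and return.

Run:
```python
from h import *
g=np.load("grasp.npz");R,t=g["R"],g["t"]
rel([537,-330,135],pose(54))
f=dict(ee_rot=pose(54),tool_pos=np.array([537,-330,135.]))
rel([t[0],t[1],t[2]+113],R,f)
```

```text
xyz [0.0423, 0.0002, -0.0508] turn [0.06, -39.94, 0.07]
xyz [0.3024, -0.1924, 0.0005] turn [-0.15, -0.03, -30.03]
```

{"fn": "servo_tool", "kwargs": {"steps": [{"xyz":[0.012,0,-0.015],"turn":[0,0,0],"jaw":0.4},{"xyz":[0.0243,0,-0.03],"turn":[0,-5,0],"jaw":0.4},{"xyz":[0.0363,0,-0.044],"turn":[0,-11,0],"jaw":0.4},{"xyz":[0.0423,0,-0.0508],"turn":[0,-18,0],"jaw":0.4},{"xyz":[0.0423,0,-0.0508],"turn":[0,-25,0],"jaw":0.4},{"xyz":[0.0423,0,-0.0508],"turn":[0,-32,0],"jaw":0.4},{"xyz":[0.0423,0,-0.0508],"turn":[0.06,-37,0.07],"jaw":0.4},{"xyz":[0.0423,0,-0.0508],"turn":[0.06,-40,0.07],"jaw":0.4},{"xyz":[0.0423,0,-0.0508],"turn":[0.06,-40,0.07],"jaw":0.4},{"xyz":[0.0423,0,-0.0508],"turn":[0.06,-40,0.07],"jaw":0.4}]}}

```text
clock: 10.6
tool_pos: [537.0, -329.7, 135.8]
ee_rot: [[0.588, 0.809, 0.001], [0.809, -0.588, 0.0], [0.0, 0.0, -1.0]]
wrist_force: [-0.1, -0.4, -1.2]
grip_width: 51.8
```

{"fn": "servo_tool", "kwargs": {"steps": [{"xyz":[0.008,-0.005,0],"turn":[0,0,-1],"jaw":0.4},{"xyz":[0.025,-0.016,0],"turn":[0,0,-3],"jaw":0.4},{"xyz":[0.047,-0.03,0],"turn":[0,0,-5],"jaw":0.4},{"xyz":[0.072,-0.046,0],"turn":[0,0,-7],"jaw":0.4},{"xyz":[0.097,-0.062,0],"turn":[0,0,-10],"jaw":0.4},{"xyz":[0.122,-0.078,0],"turn":[0,0,-13],"jaw":0.4},{"xyz":[0.147,-0.094,0],"turn":[0,0,-16],"jaw":0.4},{"xyz":[0.172,-0.11,0],"turn":[0,0,-19],"jaw":0.4},{"xyz":[0.197,-0.126,0],"turn":[0,0,-22],"jaw":0.4},{"xyz":[0.222,-0.142,0],"turn":[0,0,-24],"jaw":0.4},{"xyz":[0.247,-0.157,0],"turn":[0,0,-26],"jaw":0.4},{"xyz":[0.27,-0.172,0],"turn":[0,0,-28],"jaw":0.4},{"xyz":[0.288,-0.183,0],"turn":[0,0,-29],"jaw":0.4},{"xyz":[0.299,-0.19,0],"turn":[0,0,-30],"jaw":0.4},{"xyz":[0.3024,-0.1924,0],"turn":[-0.1,0,-30],"jaw":0.4},{"xyz":[0.3024,-0.1924,0],"turn":[-0.1,0,-30],"jaw":0.4},{"xyz":[0.3024,-0.1924,0],"turn":[-0.1,0,-30],"jaw":0.4}]}}

```text
clock: 12.3
tool_pos: [558.7, 27.1, 134.7]
ee_rot: [[0.105, 0.994, 0.001], [0.994, -0.105, -0.001], [-0.001, 0.001, -1.0]]
wrist_force: [-0.0, -0.3, -1.0]
grip_width: 51.4
```

Run:
```python
from h import *
g=np.load("grasp.npz");R,t=g["R"],g["t"];print(t)
rel(t,R);s=arm.sense();print(s["clock"])
p=snap("wrist");q=snap("side")
cv2.imwrite("pics/b1.png",np.hstack([cv2.resize(p["color"][40:320,180:460],(400,400)),cv2.resize(q["color"][250:400,280:440],(400,375),interpolation=cv2.INTER_CUBIC)[:400].copy() if 0 else cv2.resize(q["color"][240:400,280:440],(400,400))]))
```

```text
[559.097702    27.7917892   21.54732162]
xyz [0.0008, 0.0002, 0.1131] turn [-0.09, 0.01, -0.08]
12.3
```

View pics/b1.png

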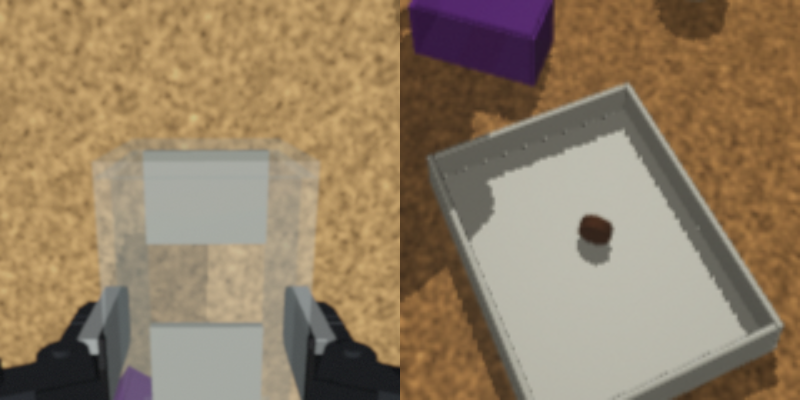

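The disc lies in the tray at crop (595,230) and the box is empty. I lower the box slowly.

{"fn": "servo_tool", "kwargs": {"steps": [{"xyz":[0.0005,0,0.015],"turn":[-0.09,0,-0.08],"jaw":0.4},{"xyz":[0.0008,0,0.035],"turn":[-0.09,0,-0.08],"jaw":0.4},{"xyz":[0.0008,0,0.055],"turn":[-0.09,0,-0.08],"jaw":0.4},{"xyz":[0.0008,0,0.075],"turn":[-0.09,0,-0.08],"jaw":0.4},{"xyz":[0.0008,0,0.09],"turn":[-0.09,0,-0.08],"jaw":0.4},{"xyz":[0.0008,0,0.1],"turn":[-0.09,0,-0.08],"jaw":0.4},{"xyz":[0.0008,0,0.105],"turn":[-0.09,0,-0.08],"jaw":0.4},{"xyz":[0.0008,0,0.108],"turn":[-0.09,0,-0.08],"jaw":0.4},{"xyz":[0.0008,0,0.11],"turn":[-0.09,0,-0.08],"jaw":0.4},{"xyz":[0.0008,0,0.111],"turn":[-0.09,0,-0.08],"jaw":0.4},{"xyz":[0.0008,0,0.112],"turn":[-0.09,0,-0.08],"jaw":0.4},{"xyz":[0.0008,0,0.112],"turn":[-0.09,0,-0.08],"jaw":0.4}]}}

```text
clock: 13.6
tool_pos: [559.3, 28.4, 23.0]
ee_rot: [[0.103, 0.995, 0.003], [0.995, -0.103, -0.001], [-0.001, 0.003, -1.0]]
wrist_force: [0.2, 1.1, -0.4]
grip_width: 51.3
```

{"fn": "servo_tool", "kwargs": {"steps": [{"xyz":[-0.0005,0,0.0007],"turn":[0,0,0],"jaw":0.4},{"xyz":[-0.0005,0,0.0012],"turn":[0,0,0],"jaw":0.4},{"xyz":[-0.0005,0,0.0012],"turn":[0,0,0],"jaw":0.4}]}}

```text
clock: 13.9
tool_pos: [559.2, 27.9, 21.6]
ee_rot: [[0.103, 0.995, 0.003], [0.995, -0.103, -0.001], [-0.001, 0.003, -1.0]]
wrist_force: [-0.6, -0.1, 0.9]
grip_width: 51.7
```

{"fn": "servo_tool", "kwargs": {"steps": [{"xyz":[0,0,0],"turn":[0,0,0],"jaw":0.62},{"xyz":[0,0,0],"turn":[0,0,0],"jaw":0.68},{"xyz":[0,0,0],"turn":[0,0,0],"jaw":0.8},{"xyz":[0,0,0],"turn":[0,0,0],"jaw":1},{"xyz":[0,0,0],"turn":[0,0,0],"jaw":1},{"xyz":[0,0,0],"turn":[0,0,0],"jaw":1},{"xyz":[0,0,0],"turn":[0,0,0],"jaw":1},{"xyz":[0,0,-0.01],"turn":[0,0,0],"jaw":1},{"xyz":[0,0,-0.03],"turn":[0,0,0],"jaw":1},{"xyz":[0,0,-0.06],"turn":[0,0,0],"jaw":1},{"xyz":[0,0,-0.09],"turn":[0,0,0],"jaw":1},{"xyz":[0,0,-0.12],"turn":[0,0,0],"jaw":1},{"xyz":[0,0,-0.15],"turn":[0,0,0],"jaw":1},{"xyz":[0,0,-0.15],"turn":[0,0,0],"jaw":1},{"xyz":[0,0,-0.15],"turn":[0,0,0],"jaw":1}]}}

```text
clock: 15.4
tool_pos: [559.1, 28.1, 172.7]
ee_rot: [[0.103, 0.995, 0.005], [0.995, -0.103, -0.001], [-0.001, 0.005, -1.0]]
wrist_force: [0.1, -0.2, -0.3]
grip_width: 85.4
```

Run:
```python
from h import *
s=arm.sense();print(s["clock"],s["tool_pos"],s["wrist_force"])
p=snap("wrist");X=cloud(p);k=(p["z_map"]>0)&(X[...,2]>50)&(X[...,2]<75)&(abs(X[...,0]-558)<60)&(abs(X[...,1]-27)<80)
c=max(cv2.findContours(k.astype(np.uint8),cv2.RETR_EXTERNAL,cv2.CHAIN_APPROX_NONE)[0],key=cv2.contourArea)
q=np.array([X[b[0][1],b[0][0]][:2] for b in c],np.float32);print(cv2.minAreaRect(q),np.median(X[k][:,2]))
q=snap("side");r=snap("scene")
cv2.imwrite("pics/f1.png",np.hstack([cv2.resize(p["color"][90:290,220:420],(390,390)),cv2.resize(q["color"][240:400,280:440],(400,390))]))
for n,i,bx in(("side",q,(310,290,420,390)),("scene",r,(190,95,280,150))):
    x0,y0,x1,y1=bx;m=(cv2.cvtColor(i["color"],cv2.COLOR_BGR2HSV)[y0:y1,x0:x1,2]<75).astype(np.uint8)
    for c in cv2.findContours(m,cv2.RETR_EXTERNAL,cv2.CHAIN_APPROX_NONE)[0]:
        if cv2.contourArea(c)>15:
            M=cv2.moments(c);u=(x0+M["m10"]/M["m00"],y0+M["m01"]/M["m00"]);print(n,np.round(u),plane(i,u,12).round(),cv2.boundingRect(c))
e=cloud(r);k=(r["z_map"]>0)&(e[...,2]>50)&(e[...,2]<75)&(np.hypot(e[...,0]-536,e[...,1]-256)<90)
print("empty",cv2.minAreaRect(e[k][:,:2].astype(np.float32)))
```

```text
15.4 [559.07306844  28.10055975 172.68924641] [ 0.13206368 -0.22836228 -0.34135129]
((558.6007080078125, 27.065776824951172), (110.1145248413086, 52.199642181396484), 84.29815673828125) 59.12038515214664
side [358. 332.] [ 546. -327.   12.] (42, 37, 12, 11)
scene [234. 123.] [ 544. -332.   12.] (40, 25, 9, 8)
scene [273. 110.] [ 448. -294.   12.] (76, 9, 14, 13)
empty ((536.0050659179688, 255.961669921875), (54.54253005981445, 110.104248046875), 13.76215648651123)
```

View pics/f1.png

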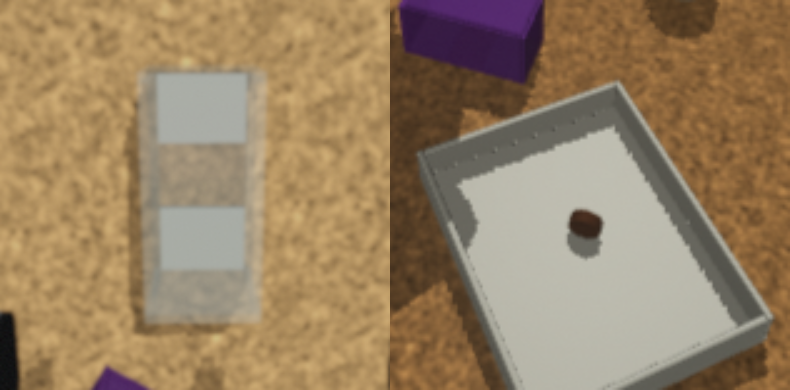

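```bash
python3 -c "
from station import arm
print(arm.hand_in())"
```

```text
the job is handed in; nothing more can be done
None
```

The job is done and handed in at about 15.5 s of robot time. I picked up the clear box holding the disc and held it low over the tray. One lengthways tilt of 40° dropped the disc, and I then stood the box back slot down where it was.

Last checks:
- **Box:** it reads as centred at (558.6, 27.1) with yaw 84.3°. Before the lift it was (558.1, 26.8) and 84.2°, so it is back within 1 mm. Its top is at the same height as before and no disc is visible inside.
- **Disc:** it is at rest in the tray near (545, -330), in the same place in two successive side pictures. The two cameras disagree by about 5 mm, which is small next to the tray. It may be standing on its edge rather than lying flat.
- **Empty box:** it has not moved, to within 0.1 mm and 0.4°.
- **Robot:** the gripper is open and clear, with the fingertips at z = 173 mm. The highest wrist force in the readings at the end of each move was 5.7 N.

No check failed.

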